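Latch the amber vial in the reading gate of a vial reader

TASK

The brown vial with the black cap stands in one of the two sprung carriers of the vial reader. With the fingertips, push the blue paddle of that carrier all the way in to its stop, then back off so that it springs back and latches on its stop pin in the middle (reading) position; then press the green button fully down and move clear. Do not touch the vials or push the other carrier, press the button only when the carrier is latched, lift nothing, and leave everything else where it stands.

Things in the scene. Friction and masses are not known exactly. Their poses are not given: they have to be found in the camera images.
- reader: fixed bench reader for two vials: grey base 210 mm wide, 10 mm thick, reader x -88 to 146 mm; white housing 60 mm high at x 96 to 146 mm. Origin: on the table, midway between the two carriers; x points away from the robot along their travel, y left, z up. Carriers at y = +50 (left) and -50 mm (right). Black gate posts, 60 mm high, stand at x = 50 mm, 30 mm each side of a carrier's line
- left_pin (a point): top of the black knob of the left carrier's sprung stop pin, 74 mm above the table (up to 82 mm while the ramp lifts it), at reader x = -20 mm, y = 50 mm, on a fixed aluminium bridge (x -32 to -8 mm, 68 mm wide, 52 mm high). It works by itself
- right_pin (a point): the same on the right carrier's bridge
- left_paddle (a point): centre of the near face of the left carrier's upright blue push paddle (reader x = -100 mm at rest, y = +50 mm), 42 mm above the table; moves with the carrier. The paddle is 44 mm wide, 8 mm thick, z 12 to 62 mm. Push it along the reader's +x. The space in front of it is free down to the table
- right_paddle (a point): centre of the near face of the right carrier's upright blue push paddle (reader x = -100 mm at rest, y = -50 mm), 42 mm above the table; moves with the carrier. The paddle is 44 mm wide, 8 mm thick, z 12 to 62 mm. Push it along the reader's +x. The space in front of it is free down to the table
- left_carrier (a joint): slide of the left carrier, m along the reader's +x: 0 = out (rest), 0.030 = latched in the middle, 0.048 = all the way in (hard stop). Spring: 3.2 N at 0 to 7 N at 0.048; damping 25 N per m/s. A ramp lifts the stop pin on the way in (about 1 N more); past 0.030 the pin drops, and once let go the carrier comes back against it and stays at 0.030. Let go sooner, it returns to 0
- right_carrier (a joint): slide of the right carrier, m along the reader's +x: 0 = out (rest), 0.030 = latched in the middle, 0.048 = all the way in (hard stop). Spring: 3.2 N at 0 to 7 N at 0.048; damping 25 N per m/s. A ramp lifts the stop pin on the way in (about 1 N more); past 0.030 the pin drops, and once let go the carrier comes back against it and stays at 0.030. Let go sooner, it returns to 0
- left_pocket (a point): floor of the left carrier's vial pocket, 22 mm above the table, 120 mm beyond the near face of the paddle; moves with the carrier. The vial stands here, held by walls 12 mm high with 1.5 mm play
- right_pocket (a point): the same on the right carrier
- amber_vial: brown vial, 28 mm diameter, 55 mm high with its black cap (top 77 mm above the table); origin at the centre of its underside. It stands loose in the left or the right pocket: its carrier is the one to push
- white_vial: white vial with a blue cap, same size, in the other carrier's pocket; not to be touched or moved
- read_button_top (a point): centre of the top face of the green button, 28 mm diameter, on the reader's white housing at reader x = 121 mm, y = 0; about 82 mm above the table. Press straight down; fully down (6 mm) takes 5 N and it springs back. Its black collar is 44 mm across, 10 mm lower than this point
- read_button (a joint): travel of the green button, m: 0 = up, 0.006 = fully down
- spare_cap: black vial cap, 26 mm diameter, 13 mm high, lying loose on the reader's white housing about 75 mm left of the button; leave it. Origin: centre of its underside
- vial_tray: white tray 120 x 100 mm with black-capped vials, 60 mm high, left of the reader; leave it. Origin: centre of its underside
- wash_bottle: white wash bottle with red top and spout, 60 mm diameter, 180 mm high; leave it. Origin: centre of its underside
- brown_jar: brown jar with black cap, 60 mm diameter, 95 mm high; leave it. Origin: centre of its underside
- beaker: glass beaker, 70 mm diameter, 90 mm high; leave it. Origin: centre of its underside
- spatula: steel spatula lying flat, 175 mm long, 6 mm thick; leave it. Origin: centre of its underside
There are look-alikes about, which are no part of the job. Leave any yellow look-alike of the amber_vial alone.

How it is judged (in metres and radians):
On the way, in this order (a step that is already met when the one before it is completed fails the run):
1. the carrier with the brown vial is pushed all the way in (past 42 of its 48 mm) (((horizontal distance between amber_vial and left_pocket below 0.007 m and value of joint left_carrier above 0.042 m) or (horizontal distance between amber_vial and right_pocket below 0.007 m and value of joint right_carrier above 0.042 m))), for 0.05 s.
2. that carrier is let go and rests latched in the middle position (((horizontal distance between amber_vial and left_pocket below 0.007 m and (value of joint left_carrier between 0.026 and 0.034 m and contact force between left_carrier and the fingers below 0.1 N and not (velocity of joint left_carrier above 0.01 m/s or velocity of joint left_carrier below -0.01 m/s))) or (horizontal distance between amber_vial and right_pocket below 0.007 m and (value of joint right_carrier between 0.026 and 0.034 m and contact force between right_carrier and the fingers below 0.1 N and not (velocity of joint right_carrier above 0.01 m/s or velocity of joint right_carrier below -0.01 m/s))))), for 0.2 s.
3. the green button is pressed fully down (value of joint read_button above 0.0045 m), for 0.05 s.
At the end, for the whole second after the job is handed in: The carrier with the brown vial is latched in the middle position (30 mm, within 4 mm) after having been pushed in past 42 mm, the other carrier is fully out (within 4 mm), both vials stand upright in their pockets at rest, and the green button has been pressed since and is up again (within 2 mm) (((horizontal distance between amber_vial and left_pocket below 0.007 m and (value of joint left_carrier between 0.026 and 0.034 m and value of joint right_carrier below 0.004 m and horizontal distance between white_vial and right_pocket below 0.007 m)) or (horizontal distance between amber_vial and right_pocket below 0.007 m and (value of joint right_carrier between 0.026 and 0.034 m and value of joint left_carrier below 0.004 m and horizontal distance between white_vial and left_pocket below 0.007 m))) and value of joint read_button below 0.002 m and angle between each of amber_vial, white_vial's own z axis and vertical below 0.2 rad and z of amber_vial in the frame of reader below 0.027 m and linear speed of amber_vial below 0.02 m/s); the robot touches nothing.
It fails at once if a vial is touched by the robot (contact force between any of amber_vial, white_vial and the fingers above 0.5 N or contact force between any of amber_vial, white_vial and the arm above 0.5 N).
It fails at once if a vial is lifted out of its pocket (z of any of amber_vial, white_vial in the frame of reader above 0.032 m).
It fails at once if the other carrier is pushed (distance of white_vial from where it was at the start of the episode above 0.012 m).
It fails at once if the button is pressed while the carrier with the brown vial is not latched in the middle (value of joint read_button above 0.003 m and not ((horizontal distance between amber_vial and left_pocket below 0.007 m and value of joint left_carrier between 0.026 and 0.034 m) or (horizontal distance between amber_vial and right_pocket below 0.007 m and value of joint right_carrier between 0.026 and 0.034 m))).
It fails at once if a bystander (tray, wash bottle, jar, beaker, spatula, spare cap) is lifted or moved by more than 20 mm (distance of any of vial_tray, wash_bottle, brown_jar, beaker, spatula, spare_cap from where it was at the start of the episode above 0.02 m).
It also fails if it takes over 45 s, if anything falls off the work surface, if the arm or the gripper's body presses on something with over 40 N, if the wrist force passes 120 N, or if a joint passes its speed limit or range.

ROBOT

A 6-joint arm with a two-finger parallel gripper is mounted at the origin on the work surface. World frame = base frame: x ahead of the robot, y to its left, z up, the work surface at z = 0. Lengths are in mm, angles in degrees, forces in N, time in s.
With the tool pointing down it reaches from about 250 to 775 mm from the base axis. Payload 4 kg.
Tool frame: the origin (TCP) lies between the finger pads; the fingertips stand 8 mm ahead of it and the grasp point (between the pads) lies 11 mm behind it; y points along the fingers, z is the direction in which the jaws open and shut, and the axes are right-handed (so a half turn about y gives the same grasp; the last joint's range is limited). The gripper opens to 85 mm and grips with 20 to 120 N. Pads are 22 mm wide; open, the fingers measure 114 mm over their backs; the gripper's body (76 mm by 85 mm) begins 54 mm behind the grasp point. The pads swing forward as they close: fully open they stand 13 mm farther back than shut.
Start: joints at [68.119, 4.996, 78.535, -0, 96.463, -5.907], TCP at [151.371, 528.779, 204.241] pointing down, gripper open.
Joint ranges: [-177.83, 177.83], [-43.37, 116.18], [15.69, 146.23], [-61.86, 241.86], [9.47, 152.12], [-147.06, 147.06]. Speed limits (degrees/s): [159.86, 159.86, 180, 180, 180, 180].

INTERFACE

Orientations are given as a 3x3 rotation matrix whose columns are the frame's x, y, z axes.
In Python, from cell import ctrl gives the robot as it stands.
- The arm moves only by the tool drive_tool, never from a script. Its argument "motion" is one flat list of numbers, 7 for each row, row after row: the shift along the tool's x, y, z in m, then the turn, a rotation vector about the tool's x, y, z in degrees, then the finger opening in m, from 0 to 0.0854. A call has exactly 10 rows; each row is the pose to reach, as a shift and turn from the pose commanded when the call began, along the tool's axes at that moment; what a row does not reach only later rows make up. A row lasts 1/8 s, in which the tool goes at most 62.5 mm and 10.7 degrees, less where a joint would pass 70% of its speed; a pose out of reach is approached as far as the arm can. A call with a gripper value outside its range is refused whole. The fingers move at their own pace and stop on an object; "newtons" is the grip in N (left out, the last holds). Time passes only in rows, so rows that repeat a pose let the fingers close, or fill a call up. It gives the time, the measured TCP pose, the force and the opening at its end, in the units of the state.
- ctrl.observe(): the state, without advancing time (a new reading comes with each control period).
- ctrl.read_camera(name): name is "side" or "top"; returns (picture, depth): 384x512x3 uint8, blue, green, red; 384x512 float32, mm along the optical axis (not along the pixel's ray), 0 where there is no reading.
- ctrl.calibration(name): a dict with "camera_matrix" (3x3 intrinsics, pixels), "distortion" ([k1, k2, p1, p2, k3] as OpenCV has them; the pictures are not rectified), "rvec" (rotation vector, rad) and "tvec" (3), from world to camera coordinates, as OpenCV has them. Camera axes: x right, y down, z forward; pixel columns grow to the right and rows downward; lengths in mm; the calibration is good to about 2 mm. A picture is of the moment at which its call begins. calibration takes no time and is no camera call.
- ctrl.finish_job(): hands the job in, once; it reports no verdict.
The state is a dict: "time": time; "qpos": joint angles; "qd": joint speeds; "tau": joint torques, N m; "ee_pos": TCP position; "tool_rot": TCP orientation; "force": force on the tool from outside, world axes, zero at the start; "moment": the same for the moment, N m; "grip_width": finger opening in mm.
Only numpy, scipy, OpenCV 4.12 (cv2) and the standard library are available. Lean on these libraries where they do the work, as an engineer would, in place of code of your own. Each camera call takes 0.05 s, during which the arm holds its last target.

## Working session

There is one attempt and no reset: what is moved stays moved. The work goes in short steps, Python scripts to look and compute and a tool call to move; the robot and the scene stay as the last step left them, time stands still between calls to the robot, and variables do not carry over. Pictures are saved under pics/ and viewed, and the job is handed in when it is done.

Besides the shell and the picture viewer there is one more tool, called after "Emit:" by a JSON object that holds its "name" and its "arguments", one argument or row to a line. drive_tool: Moves the arm, as the interface text tells. Its arguments: {"type":"object","properties":{"motion":{"type":"array","items":{"type":"number"}},"newtons":{"type":"number"}},"required":["motion"]}

```bash
mkdir -p pics; ls; python3 - <<'E'
from cell import ctrl
import cv2
s=ctrl.observe(); print(s)
for n in("top","side"):
    im,d=ctrl.read_camera(n); cv2.imwrite(f"pics/{n}0.png",im)
    import numpy as np; np.save(f"{n}0.npy",d)
    print(n,ctrl.calibration(n))
E
```

```text
pics
{'time': 0.0, 'qpos': array([ 6.81190444e+01,  5.04029205e+00,  7.86270947e+01,  1.31978706e-03,
        9.64615878e+01, -5.90492285e+00]), 'qd': array([-0.08122348, -0.060088  , -0.02444343,  0.06589234, -0.2008876 ,
       -0.01938601]), 'tau': array([-3.44924019e-04, -3.51868308e+01, -3.13269782e+01, -7.07659092e-05,
        1.06708831e-02, -6.30644763e-06]), 'ee_pos': array([151.14407037, 528.23889305, 203.00709113]), 'tool_rot': array([[ 9.61377510e-01, -8.60151263e-04,  2.75231800e-01],
       [-2.75233026e-01, -2.08033473e-03,  9.61375293e-01],
       [-2.54353901e-04, -9.99997466e-01, -2.23672906e-03]]), 'force': array([0.54042244, 0.50052435, 0.38874228]), 'moment': array([0.05177012, 0.03389267, 0.03098872]), 'grip_width': 85.3141656748523}
top {'camera_matrix': array([[456.87296902,   0.        , 254.66104133],
       [  0.        , 456.87296902, 193.46542759],
       [  0.        ,   0.        ,   1.        ]]), 'distortion': array([-0.10520826,  0.        ,  0.        ,  0.        ,  0.        ]), 'rvec': array([ 2.1966229 , -2.19077586,  0.07753225]), 'tvec': array([ -11.9297444 ,  498.75133734, 1293.70778524])}
side {'camera_matrix': array([[463.49974298,   0.        , 258.60133933],
       [  0.        , 463.49974298, 192.2662379 ],
       [  0.        ,   0.        ,   1.        ]]), 'distortion': array([-0.03278684,  0.        ,  0.        ,  0.        ,  0.        ]), 'rvec': array([ 2.44676501, -0.33881728,  0.11256167]), 'tvec': array([-472.67627257,  179.93537148, 1211.94315742])}
```

View pics/top0.png

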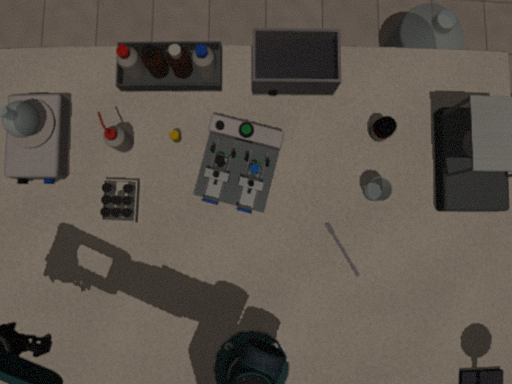

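View pics/side0.png

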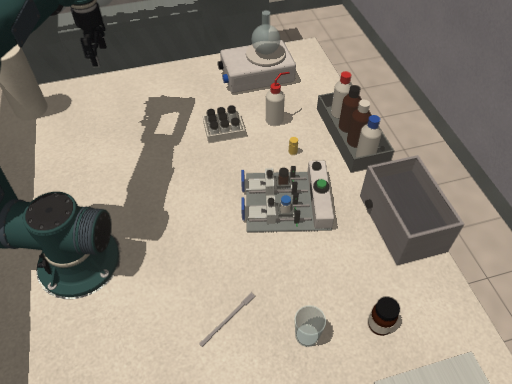

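```bash
cat > h.py <<'E'
import numpy as np, cv2
from cell import ctrl
def cam(n):
    c=ctrl.calibration(n); R=cv2.Rodrigues(c["rvec"])[0]; return c["camera_matrix"],c["distortion"],R,np.array(c["tvec"]).ravel()
def ray(n,uv):
    K,D,R,t=cam(n); p=cv2.undistortPoints(np.array([[uv]],float),K,D)[0,0]
    return -R.T@t, R.T@np.array([p[0],p[1],1.])
def onz(n,uv,z):
    o,d=ray(n,uv); return o+d*(z-o[2])/d[2]
def tri(ua,ub):
    o1,d1=ray("top",ua);o2,d2=ray("side",ub)
    d1=d1/np.linalg.norm(d1);d2=d2/np.linalg.norm(d2)
    s=np.linalg.lstsq(np.c_[d1,-d2],o2-o1,rcond=None)[0]
    a=o1+d1*s[0];b=o2+d2*s[1]; return (a+b)/2,np.linalg.norm(a-b)
def proj(n,P):
    c=ctrl.calibration(n); return cv2.projectPoints(np.array(P,float).reshape(-1,1,3),c["rvec"],c["tvec"],c["camera_matrix"],c["distortion"])[0][:,0]
E
python3 - <<'E'
import cv2,numpy as np
a=cv2.imread("pics/top0.png")[105:220,185:295]; b=cv2.imread("pics/side0.png")[150:240,235:340]
a=cv2.resize(a,None,fx=5,fy=5,interpolation=cv2.INTER_CUBIC); b=cv2.resize(b,None,fx=6,fy=6,interpolation=cv2.INTER_CUBIC)
cv2.imwrite("pics/top_c.png",np.clip(a*1.4,0,255)); cv2.imwrite("pics/side_c.png",b)
E
```

```text
[ WARN:0@0.100] global loadsave.cpp:1063 imwrite_ Unsupported depth image for selected encoder is fallbacked to CV_8U.
```

View pics/top_c.png

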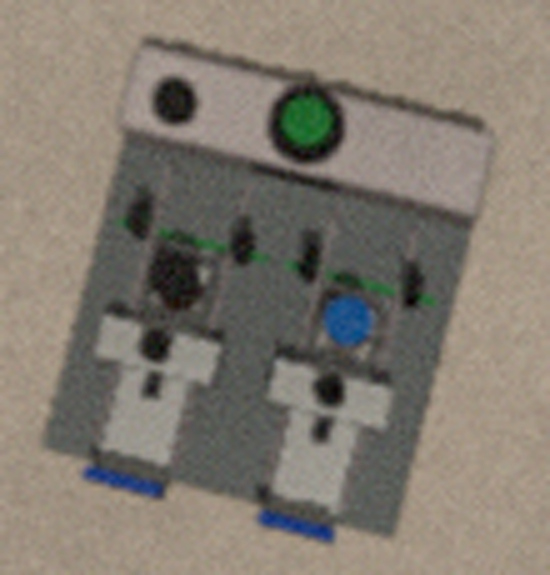

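View pics/side_c.png

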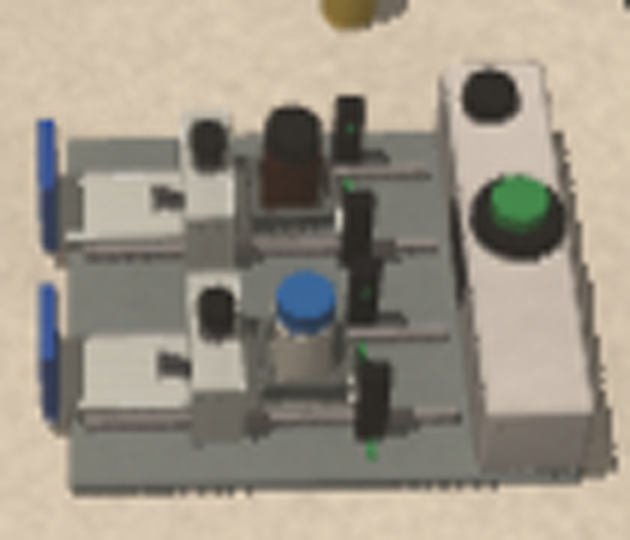

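The picks at this point:
- Black cap on a brown body, at top (221,160) / side (283,176). It stands in the left carrier, so this is the amber vial.
- Look-alikes: yellow vial at top (175,135), brown jar at (383,126), brown bottles at (155,62) and (180,62), spare cap at (220,125), tray caps at about (118,198), pin knobs at (216,174) and (251,183). The white vial with the blue cap is at (255,169).

The crop confirms the left carrier. Next I measure the reader pose.

```bash
python3 - <<'E'
from h import *
im={n:cv2.imread(f"pics/{n}0.png") for n in("top","side")}
def blobs(n,lo,hi,box,mn=8):
    m=cv2.inRange(cv2.cvtColor(im[n],cv2.COLOR_BGR2HSV),lo,hi); k=np.zeros_like(m); x0,y0,x1,y1=box; k[y0:y1,x0:x1]=m[y0:y1,x0:x1]
    N,_,st,c=cv2.connectedComponentsWithStats(k); return [(c[i].round(1),st[i].tolist()) for i in range(1,N) if st[i][4]>=mn]
T=(185,105,295,220);S=(235,150,340,240)
out={}
for nm,lo,hi in(("green",(45,90,50),(80,255,255)),("blue",(100,110,50),(130,255,255)),("black",(0,0,0),(180,255,48))):
    for n,b in(("top",T),("side",S)):
        print(nm,n); 
        for q in blobs(n,lo,hi,b,10): print("   ",q)
E
```

```text
green top
    (array([245.9, 128.8]), [241, 124, 10, 10, 74])
    (array([260., 162.]), [257, 161, 7, 3, 11])
green side
    (array([321. , 183.3]), [317, 180, 10, 8, 67])
blue top
    (array([254.1, 168.5]), [250, 164, 9, 10, 77])
    (array([209.3, 200.7]), [202, 198, 15, 6, 36])
    (array([243.7, 209.6]), [237, 207, 14, 6, 35])
blue side
    (array([242.5, 175.5]), [242, 170, 2, 12, 24])
    (array([285.4, 199.6]), [281, 195, 10, 10, 69])
    (array([242.5, 203.5]), [242, 198, 2, 12, 24])
black top
    (array([219.4, 124.9]), [216, 121, 8, 9, 54])
    (array([245.8, 129.6]), [239, 121, 15, 17, 100])
    (array([243.5, 140.2]), [235, 138, 18, 6, 33])
    (array([212.6, 147.6]), [210, 143, 6, 10, 42])
    (array([233. , 152.8]), [231, 148, 5, 10, 37])
    (array([219.7, 159.4]), [214, 151, 12, 18, 131])
    (array([246.3, 155.6]), [244, 151, 5, 11, 42])
    (array([266.9, 161.6]), [265, 157, 5, 10, 37])
    (array([252.8, 161.9]), [249, 159, 8, 8, 27])
    (array([215.8, 173.4]), [213, 171, 6, 6, 28])
    (array([226.5, 171. ]), [223, 170, 7, 3, 11])
    (array([244. , 175.2]), [240, 173, 10, 5, 22])
    (array([250.6, 182.3]), [248, 179, 6, 7, 30])
    (array([260.5, 179.5]), [259, 178, 4, 4, 10])
black side
    (array([316.3, 168.1]), [313, 167, 7, 3, 11])
    (array([284. , 174.7]), [280, 173, 8, 4, 18])
    (array([292.6, 174.2]), [291, 172, 4, 5, 18])
    (array([294.8, 193. ]), [292, 182, 6, 22, 80])
    (array([321.3, 190. ]), [315, 187, 14, 6, 23])
    (array([271.5, 202.2]), [269, 199, 5, 6, 14])
    (array([296.9, 216.4]), [295, 211, 5, 12, 45])
```

```bash
python3 - <<'E'
from h import *
print("cams",-cam("top")[2].T@cam("top")[3],-cam("side")[2].T@cam("side")[3])
obs=[("btn",(245.9,128.8),82,(121,0)),("white",(254.1,168.5),75,(20,-50)),("lpin",(215.8,173.4),72,(-20,50)),("rpin",(250.6,182.3),72,(-20,-50)),("lpad",(209.3,200.7),60,(-97,50)),("rpad",(243.7,209.6),60,(-97,-50)),("amber",(220.3,160),75,(20,50))]
W=np.array([onz("top",u,z)[:2] for _,u,z,_ in obs]); M=np.array([m for *_,m in obs],float)
w0,m0=W.mean(0),M.mean(0); H=(M-m0).T@(W-w0); th=np.arctan2(H[0,1]-H[1,0],H[0,0]+H[1,1])
R=np.array([[np.cos(th),-np.sin(th)],[np.sin(th),np.cos(th)]]); t=w0-R@m0
print("yaw",np.degrees(th),"t",t)
for o,w,m in zip(obs,W,M): print(o[0],w.round(1),"res in reader",(R.T@(w-t)-m).round(1))
# side-view cross-check
for nm,a,b in(("btn",(245.9,128.8),(321,183.3)),("white",(254.1,168.5),(285.4,199.6))): print(nm,tri(a,b))
P=[[121,0,82],[-20,50,74],[20,50,77],[-100,50,62],[-100,50,42],[20,-50,77],[-100,-50,42]]
W3=[[*(R@p[:2]+t),p[2]] for p in np.array(P,float)]
print(np.round(W3,1)); print(proj("side",W3).round(1)); 
d=np.load("top0.npy")
for u in((246,129),(254,168),(216,173),(251,182),(270,195)):
    print(u,d[u[1]-1:u[1]+2,u[0]-1:u[0]+2].mean(), (lambda o,r:(o+r*d[u[1],u[0]]).round(1))(*ray("top",u)))
np.save("pose.npy",[th,*t])
E
```

```text
cams [4.17133259e+02 1.16284791e-01 1.32233690e+03] [ 293.14530067 -722.78597419 1056.52831557]
yaw -14.3066621870131 t [556.7509037   43.67474608]
btn [672.7  14.5] res in reader [-1.4  0.4]
white [563.7  -8.4] res in reader [-0.3  1.3]
lpin [550.2  96.9] res in reader [ 0.5 -0.1]
rpin [525.9   1.1] res in reader [0.7 1.1]
lpad [475.6 115.2] res in reader [ 0.7 -0.7]
rpad [451.3  19.9] res in reader [0.6 0.9]
amber [587.   84.6] res in reader [-0.8 -2.9]
btn (array([673.14225529,  14.51320951,  79.64379966]), np.float64(0.16821088370221518))
white (array([563.7312372 ,  -8.38184018,  73.79272685]), np.float64(0.32449380448189274))
[[674.   13.8  82. ]
 [549.7  97.1  74. ]
 [588.5  87.2  77. ]
 [472.2 116.8  62. ]
 [472.2 116.8  42. ]
 [563.8  -9.7  77. ]
 [447.5  19.9  42. ]]
[[321.5 182.9]
 [269.3 172.1]
 [283.5 171.1]
 [241.  175.5]
 [241.2 180.1]
 [285.7 199.2]
 [241.2 208. ]]
(246, 129) 1254.9801 [671.9  14.2  83.6]
(254, 168) 1253.2438 [565.   -8.1  75.7]
(216, 173) 1254.6438 [551.1  96.2  74.4]
(251, 182) 1253.052 [526.7  -0.   72.9]
(270, 195) 1326.119 [495.6 -55.3  -2.1]
```

```bash
cat >> h.py <<'E'
def RW(p):
    th,tx,ty=np.load("pose.npy"); c,s=np.cos(th),np.sin(th); return np.array([c*p[0]-s*p[1]+tx,s*p[0]+c*p[1]+ty,p[2]])
def shift(p,cmdpos,cmdyaw):  # tool-down axes
    a=np.radians(cmdyaw); X=np.array([np.cos(a),np.sin(a),0]);Y=np.array([0,0,-1.]);Z=np.cross(X,Y)
    d=RW(p)-np.array(cmdpos); return np.round([d@X,d@Y,d@Z],1)
E
python3 - <<'E'
from h import *
print(RW((-145,50,200)),shift((-145,50,200),(151.371,528.779,204.241),-15.97), ctrl.observe()["time"])
E
```

```text
[428.60337232 127.95529069 200.        ] [ 376.8    4.2 -309.1] 0.1
```

Emit:
{"name": "drive_tool", "arguments": {
  "motion": [0.045,0.001,-0.037,0,0,0,0.0,0.09,0.001,-0.075,0,0,0,0.0,0.14,0.002,-0.114,0,-0.5,0,0.0,0.19,0.002,-0.155,0,-1,0,0.0,0.24,0.002,-0.196,0,-1.67,0,0.0,0.29,0.002,-0.237,0,-1.67,0,0.0,0.335,0.003,-0.274,0,-1.67,0,0.0,0.365,0.004,-0.299,0,-1.67,0,0.0,0.377,0.004,-0.309,0,-1.67,0,0.0,0.377,0.004,-0.309,0,-1.67,0,0.0],
  "newtons": 20
}}

```text
time: 1.35
ee_pos: [428.7, 127.8, 199.8]
tool_rot: [[0.969, -0.001, 0.248], [-0.248, 0.001, 0.969], [-0.001, -1.0, 0.0]]
force: [0.7, 1.0, -0.2]
grip_width: -0.1
```

Emit:
{"name": "drive_tool", "arguments": {
  "motion": [0,0.025,0,0,0,0,0,0,0.055,0,0,0,0,0,0,0.085,0,0,0,0,0,0,0.115,0,0,0,0,0,0,0.14,0,0,0,0,0,0,0.15,0,0,0,0,0,0,0.154,0,0,0,0,0,0,0.154,0,0,0,0,0,0,0.154,0,0,0,0,0,0,0.154,0,0,0,0,0]
}}

```text
time: 2.6
ee_pos: [429.4, 128.0, 47.0]
tool_rot: [[0.969, 0.002, 0.247], [-0.247, 0.0, 0.969], [0.001, -1.0, 0.001]]
force: [0.2, -0.3, 0.1]
grip_width: -0.0
```

```bash
python3 - <<'E'
from h import *
s=ctrl.observe(); print(s["ee_pos"],s["force"])
for n,(x0,y0,x1,y1) in(("top",(185,105,295,240)),("side",(190,130,340,240))):
    im,_=ctrl.read_camera(n); cv2.imwrite(f"pics/{n}1.png",cv2.resize(im[y0:y1,x0:x1],None,fx=4.4,fy=4.4,interpolation=cv2.INTER_CUBIC))
E
```

```text
[429.36858401 128.02564245  47.00517954] [ 0.21429211 -0.32541306  0.09593397]
```

View pics/side1.png

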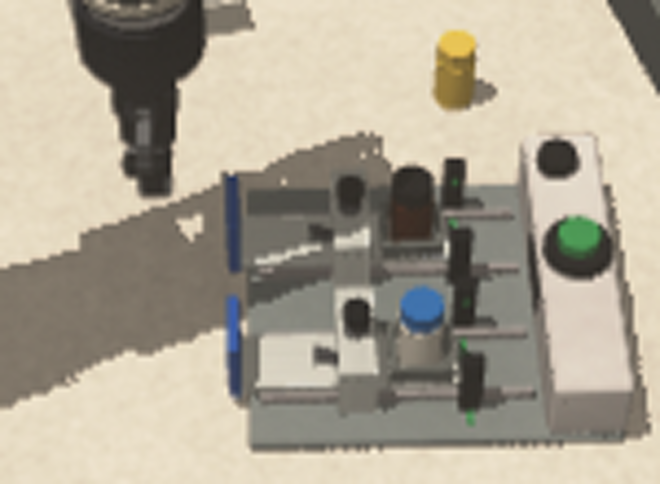

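View pics/top1.png

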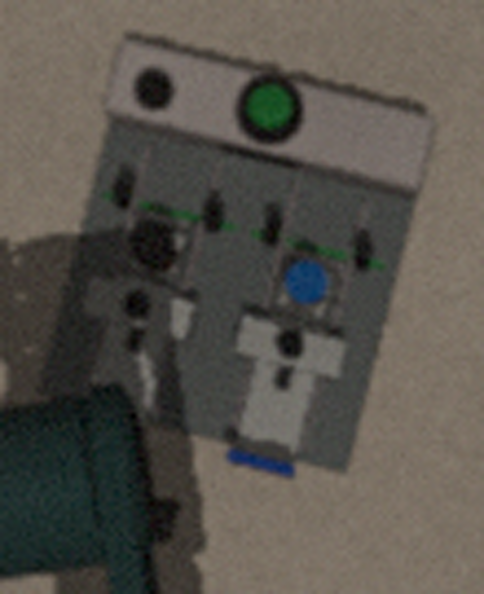

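The side view shows the fingertips at about (227,172), roughly 34 mm in front of the left paddle (243,180) and on its line. The gap agrees with the plan. Now I push in steps.

Emit:
{"name": "drive_tool", "arguments": {
  "motion": [0.012,0,0,0,0,0,0,0.024,0,0,0,0,0,0,0.031,0,0,0,0,0,0,0.037,0,0,0,0,0,0,0.043,0,0,0,0,0,0,0.05,0,0,0,0,0,0,0.057,0,0,0,0,0,0,0.064,0,0,0,0,0,0,0.07,0,0,0,0,0,0,0.07,0,0,0,0,0,0]
}}

```text
time: 3.95
ee_pos: [497.0, 110.6, 46.2]
tool_rot: [[0.969, 0.0, 0.247], [-0.247, 0.0, 0.969], [0.0, -1.0, 0.0]]
force: [-0.1, -0.8, -0.1]
grip_width: -0.3
```

```bash
python3 - <<'E'
from h import *
s=ctrl.observe(); th=np.load("pose.npy"); R=cv2.Rodrigues(np.array([0,0,th[0]]))[0]
print((R.T@(s["ee_pos"]-np.array([th[1],th[2],0]))).round(1),"force reader axes",(R.T@s["force"]).round(2))
for n,(x0,y0,x1,y1) in(("side",(190,130,340,240)),):
    im,_=ctrl.read_camera(n); cv2.imwrite(f"pics/{n}2.png",cv2.resize(im[y0:y1,x0:x1],None,fx=4.4,fy=4.4,interpolation=cv2.INTER_CUBIC))
E
```

```text
[-74.4  50.   46.2] force reader axes [ 0.08 -0.85 -0.14]
```

View pics/side2.png

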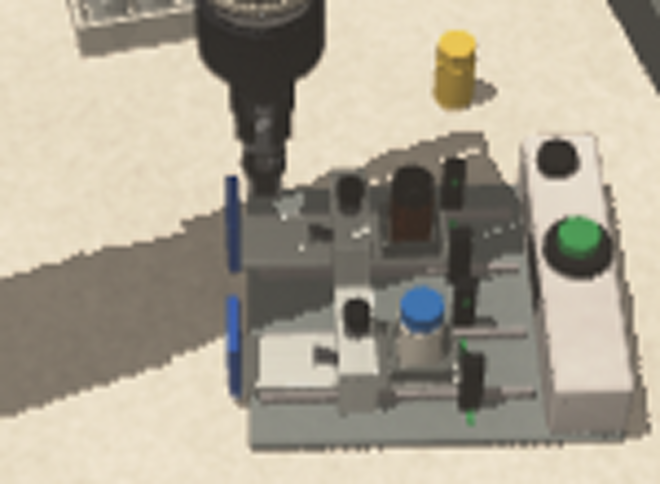

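The fingers passed without touching: the paddle has not moved and the force is about 0. I stop and check where the tips really are against the predicted pixels.

```bash
python3 - <<'E'
from h import *
s=ctrl.observe(); e=s["ee_pos"]; r=s["tool_rot"]
print("tcp",proj("side",[e]).round(1),"tip",proj("side",[e+8*r[:,1]]).round(1), "tip/top",proj("top",[e+8*r[:,1]]).round(1))
print("paddle corners side", proj("side",[RW((-100,50+a,z)) for a in(-22,22) for z in (12,62)]).round(1))
im,d=ctrl.read_camera("side"); cv2.imwrite("pics/side3f.png",im)
for u in((250,172),(249,170),(251,168),(243,172),(243,180),(243,188),(250,180)):
    o,q=ray("side",u); p=o+q*d[u[1],u[0]]; th=np.load("pose.npy"); R=cv2.Rodrigues(np.array([0,0,th[0]]))[0]
    print(u,p.round(1),"reader",(R.T@(p-np.array([th[1],th[2],0]))).round(1))
c=im[150:205,225:300].copy(); cv2.imwrite("pics/side3.png",cv2.resize(c,None,fx=10,fy=10,interpolation=cv2.INTER_NEAREST))
im,d=ctrl.read_camera("top"); cv2.imwrite("pics/top3.png",cv2.resize(im[140:230,180:280],None,fx=6,fy=6,interpolation=cv2.INTER_NEAREST))
E
```

```text
tcp [[250.  178.9]] tip [[250.1 180.7]] tip/top [[211.7 193.6]]
paddle corners side [[241.6 192.6]
 [241.  181.5]
 [241.6 180.9]
 [241.  169.7]]
(250, 172) [493.7  96.2  92.9] reader [-74.   35.4  92.9]
(249, 170) [491.5  97.9 100.2] reader [-76.6  36.4 100.2]
(251, 168) [485.8  51.5 160.3] reader [-70.7 -10.  160.3]
(243, 172) [480.8 127.   63.1] reader [-94.2  62.   63.1]
(243, 180) [473.5  98.8  62.4] reader [-94.3  32.8  62.4]
(243, 188) [471.3  94.   33.2] reader [-95.2  27.7  33.2]
(250, 180) [500.2 125.5  23.4] reader [-75.   65.3  23.4]
```

View pics/side3.png

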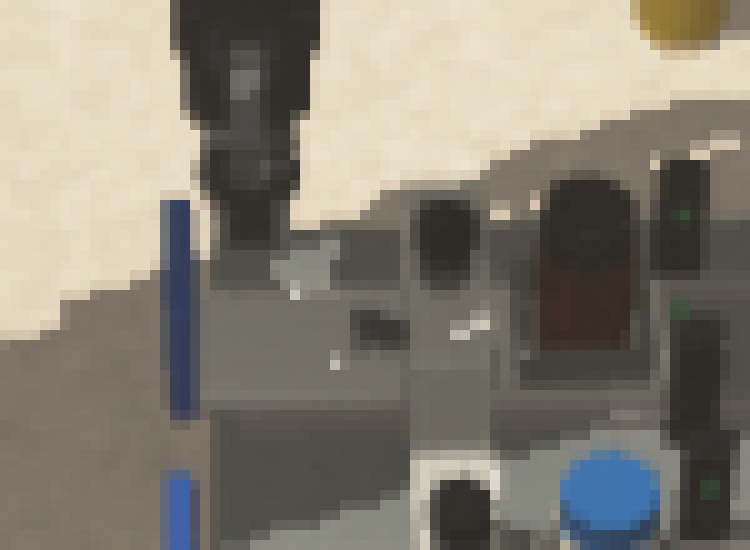

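View pics/top3.png

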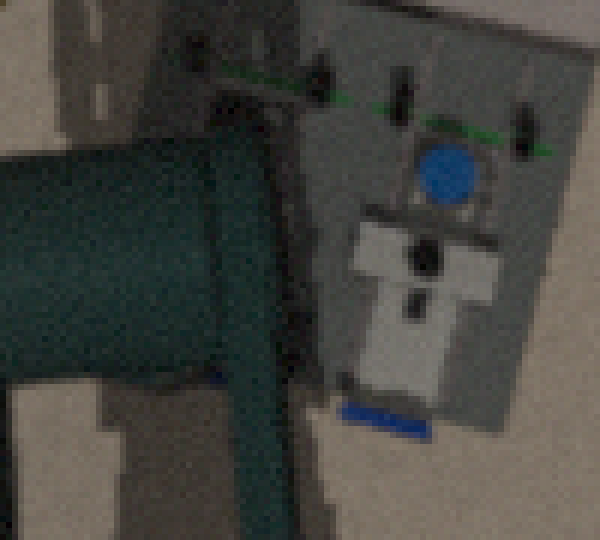

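```bash
python3 - <<'E'
from h import *
s=ctrl.observe(); print(s["qpos"].round(2),s["ee_pos"].round(1),s["tool_rot"].round(3).tolist(),s["grip_width"])
e0=np.array([151.4,528.8,204.2]); r=np.array([[.961,0,.275],[-.275,0,.961],[0,-1,0]])
P=[e0+r@np.array(v) for v in((0,0,0),(0,8,0),(0,8,43),(0,8,-43),(0,-65,0))]
print("start tcp,tip,L,R,body side",proj("side",P).round(1).tolist(),"top",proj("top",P).round(1).tolist())
im=cv2.imread("pics/side0.png"); cv2.imwrite("pics/grip_s0.png",cv2.resize(im[0:90,50:140],None,fx=6,fy=6,interpolation=cv2.INTER_NEAREST))
im=cv2.imread("pics/top0.png"); cv2.imwrite("pics/grip_t0.png",cv2.resize(im[300:384,0:80],None,fx=7,fy=7,interpolation=cv2.INTER_NEAREST))
for z in(38,50,60,70,80,90): print(z,proj("side",[RW((-74,y,z)) for y in(35,50)]).round(1).tolist())
im,d=ctrl.read_camera("side")
th=np.load("pose.npy"); R=cv2.Rodrigues(np.array([0,0,th[0]]))[0]
for u in[(250,v) for v in range(160,182,2)]:
    o,q=ray("side",u); p=o+q*d[u[1],u[0]]; print(u,im[u[1],u[0]],(R.T@(p-np.array([th[1],th[2],0]))).round(0))
E
```

```text
[ 6.180e+00  4.780e+00  9.717e+01  1.000e-02  7.807e+01 -6.952e+01] [496.4 110.7  46.1] [[0.969, -0.0, 0.247], [-0.247, 0.0, 0.969], [-0.0, -1.0, 0.0]] -0.29080304939061247
start tcp,tip,L,R,body side [[103.3, 67.8], [104.0, 70.0], [107.0, 61.5], [100.9, 78.8], [97.5, 49.4]] top [[37.8, 327.7], [39.3, 327.0], [23.6, 321.7], [55.1, 332.2], [25.4, 333.8]]
38 [[250.4, 184.8], [250.3, 180.8]]
50 [[250.3, 182.1], [250.2, 178.1]]
60 [[250.2, 179.8], [250.2, 175.8]]
70 [[250.2, 177.5], [250.1, 173.5]]
80 [[250.1, 175.2], [250.0, 171.1]]
90 [[250.0, 172.8], [250.0, 168.7]]
(250, 160) [71 75 78] [-73.   5. 174.]
(250, 162) [71 75 78] [-73.  -1. 173.]
(250, 164) [67 71 75] [-73.   0. 164.]
(250, 166) [63 66 70] [-73. -11. 169.]
(250, 168) [61 65 69] [-73. -10. 161.]
(250, 170) [43 47 51] [-74.  37. 100.]
(250, 172) [43 47 51] [-74.  34.  95.]
(250, 174) [57 61 64] [-74.  36.  84.]
(250, 176) [73 78 80] [-75.  92.  10.]
(250, 178) [82 88 91] [-75.  83.  11.]
(250, 180) [102 111 115] [-75.  67.  22.]
```

View pics/grip_s0.png

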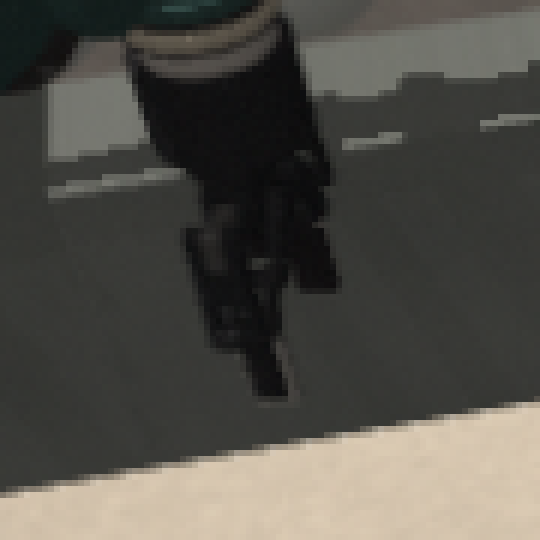

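The picture shows the closed fingertips ending at (250,175). That puts them at z of about 80 mm, where the reported TCP implies 38 mm. The start picture shows the same offset of about +40 mm along the tool, and x and y agree. So the fingers passed over the 62 mm paddle. I will trust the cameras: back out, go lower in the free space, and measure the tip again.

Emit:
{"name": "drive_tool", "arguments": {
  "motion": [-0.015,0,0,0,0,0,0,-0.035,0,0,0,0,0,0,-0.055,0,0,0,0,0,0,-0.07,0,0,0,0,0,0,-0.075,0,0,0,0,0,0,-0.075,0.005,0,0,0,0,0,-0.075,0.013,0,0,0,0,0,-0.075,0.02,0,0,0,0,0,-0.075,0.025,0,0,0,0,0,-0.075,0.025,0,0,0,0,0]
}}

```text
time: 5.4
ee_pos: [423.5, 129.0, 20.4]
tool_rot: [[0.969, -0.002, 0.247], [-0.247, -0.0, 0.969], [-0.001, -1.0, -0.001]]
force: [-0.2, 0.3, 1.0]
grip_width: -0.1
```

```bash
cat >> h.py <<'E'
def toR(p):
    th=np.load("pose.npy"); R=cv2.Rodrigues(np.array([0,0,th[0]]))[0]; return R.T@(np.array(p)-np.array([th[1],th[2],0]))
def dpt(n,u,d):
    o,q=ray(n,u); return toR(o+q*d[u[1],u[0]])
E
python3 - <<'E'
from h import *
s=ctrl.observe(); e=s["ee_pos"]; print(s["time"],toR(e).round(1),s["force"].round(1))
im,d=ctrl.read_camera("side")
x,y,z=toR(e); pt=proj("side",[RW((x,y-14,h)) for h in(z-8,z+32)]).round(1); print("near-finger tip predicted z-8 / z+32:",pt.tolist())
c=int(round(pt[0,0]))
for v in range(160,192,2): print((c,v),im[v,c],dpt("side",(c,v),d).round(0))
cv2.imwrite("pics/side4.png",cv2.resize(im[130:210,200:300],None,fx=7,fy=7,interpolation=cv2.INTER_NEAREST))
E
```

```text
5.4 [-150.2   49.8   20.4] [-0.2  0.3  1. ]
near-finger tip predicted z-8 / z+32: [[224.2, 190.8], [223.3, 181.9]]
(224, 160) [43 47 51] [-141.   13.  168.]
(224, 162) [44 48 52] [-141.   14.  159.]
(224, 164) [42 46 50] [-141.    9.  157.]
(224, 166) [41 45 48] [-142.   16.  142.]
(224, 168) [42 47 50] [-145.   35.  112.]
(224, 170) [53 57 61] [-143.    8.  134.]
(224, 172) [44 48 52] [-142.   -5.  141.]
(224, 174) [44 49 52] [-142.  -11.  141.]
(224, 176) [41 46 49] [-143.   -3.  123.]
(224, 178) [43 47 50] [-147.   36.   69.]
(224, 180) [49 54 58] [-148.   35.   62.]
(224, 182) [100 113 122] [-153.   80.   -1.]
(224, 184) [100 113 122] [-152.   71.    1.]
(224, 186) [103 116 126] [-152.   65.   -2.]
(224, 188) [104 117 127] [-152.   58.   -2.]
(224, 190) [101 114 123] [-152.   52.   -5.]
```

View pics/side4.png

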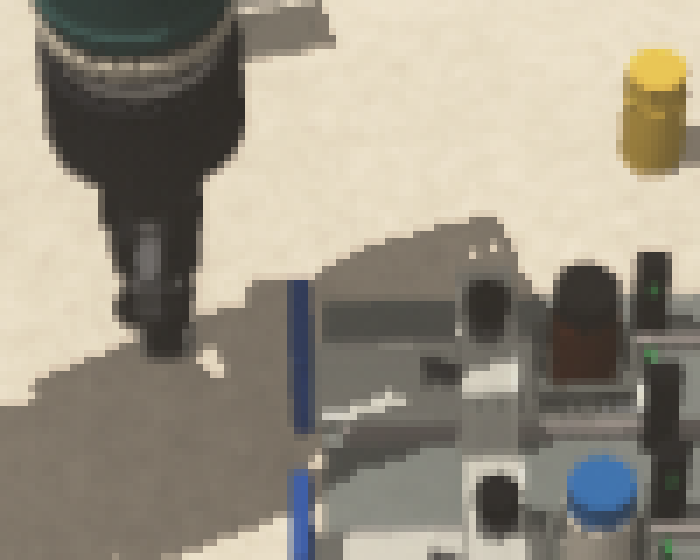

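Emit:
{"name": "drive_tool", "arguments": {
  "motion": [0,0.006,0,0,0,0,0,0,0.012,0,0,0,0,0,0,0.016,0,0,0,0,0,0,0.016,0,0,0,0,0,0.01,0.016,0,0,0,0,0,0.02,0.016,0,0,0,0,0,0.03,0.016,0,0,0,0,0,0.038,0.016,0,0,0,0,0,0.046,0.016,0,0,0,0,0,0.05,0.016,0,0,0,0,0]
}}

```text
time: 6.7
ee_pos: [471.5, 117.1, 5.1]
tool_rot: [[0.969, -0.003, 0.247], [-0.247, 0.001, 0.969], [-0.003, -1.0, -0.0]]
force: [-7.9, 2.5, 5.9]
grip_width: 0.4
```

```bash
python3 - <<'E'
from h import *
s=ctrl.observe(); e=s["ee_pos"]; print(s["time"],toR(e).round(1),(toR(s["force"])-toR([0,0,0])).round(2))
im,d=ctrl.read_camera("side")
cv2.imwrite("pics/side5.png",cv2.resize(im[130:210,200:300],None,fx=7,fy=7,interpolation=cv2.INTER_NEAREST))
E
```

```text
6.7 [-100.7   50.     5.1] [-8.24  0.43  5.91]
```

View pics/side5.png

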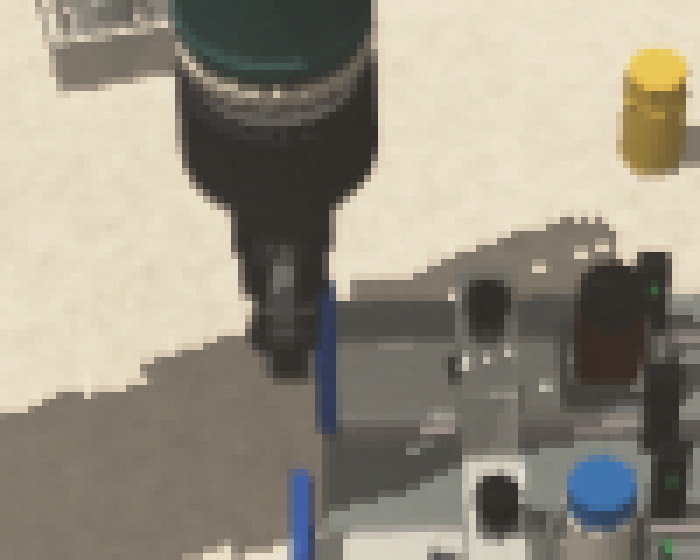

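The paddle moved from about column 243 to 247, roughly 10 mm, so there is real contact (8 N along -x). I keep pushing at the same height.

Emit:
{"name": "drive_tool", "arguments": {
  "motion": [0.005,-0.001,0,0,0,0,0,0.01,-0.001,0,0,0,0,0,0.015,-0.001,0,0,0,0,0,0.02,-0.001,0,0,0,0,0,0.025,-0.001,0,0,0,0,0,0.029,-0.001,0,0,0,0,0,0.032,-0.001,0,0,0,0,0,0.034,-0.001,0,0,0,0,0,0.034,-0.001,0,0,0,0,0,0.034,-0.001,0,0,0,0,0]
}}

```text
time: 8.0
ee_pos: [503.0, 109.0, 5.2]
tool_rot: [[0.969, -0.005, 0.247], [-0.247, 0.001, 0.969], [-0.005, -1.0, -0.0]]
force: [-6.2, 2.0, 1.7]
grip_width: -0.0
```

```bash
python3 - <<'E'
from h import *
s=ctrl.observe(); e=s["ee_pos"]; print(s["time"],toR(e).round(1),(toR(s["force"])-toR([0,0,0])).round(2))
im,d=ctrl.read_camera("side")
cv2.imwrite("pics/side6.png",cv2.resize(im[130:210,200:300],None,fx=7,fy=7,interpolation=cv2.INTER_NEAREST))
E
```

```text
8.0 [-68.2  50.1   5.2] [-6.47  0.4   1.72]
```

View pics/side6.png

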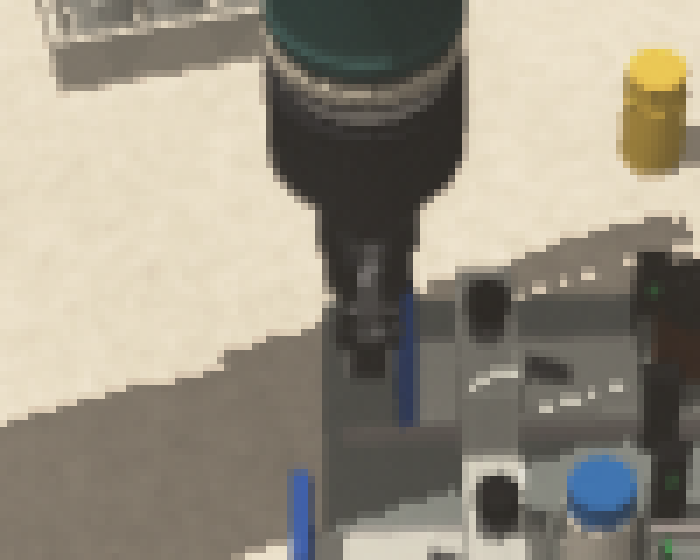

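Emit:
{"name": "drive_tool", "arguments": {
  "motion": [0.002,0,0,0,0,0,0,0.004,0,0,0,0,0,0,0.006,0,0,0,0,0,0,0.008,0,0,0,0,0,0,0.008,0,0,0,0,0,0,0.008,0,0,0,0,0,0,0.008,0,0,0,0,0,0,0.008,0,0,0,0,0,0,0.008,0,0,0,0,0,0,0.008,0,0,0,0,0,0]
}}

```text
time: 9.3
ee_pos: [507.8, 107.8, 5.2]
tool_rot: [[0.969, -0.012, 0.246], [-0.246, 0.002, 0.969], [-0.012, -1.0, -0.001]]
force: [-13.6, 2.9, 7.3]
grip_width: 0.0
```

```bash
python3 - <<'E'
from h import *
s=ctrl.observe(); e=s["ee_pos"]; print(s["time"],toR(e).round(1),(toR(s["force"])-toR([0,0,0])).round(2))
im,d=ctrl.read_camera("side")
cv2.imwrite("pics/side7.png",cv2.resize(im[130:210,200:300],None,fx=7,fy=7,interpolation=cv2.INTER_NEAREST))
E
```

```text
9.3 [-63.3  50.    5.2] [-13.88  -0.56   7.34]
```

View pics/side7.png

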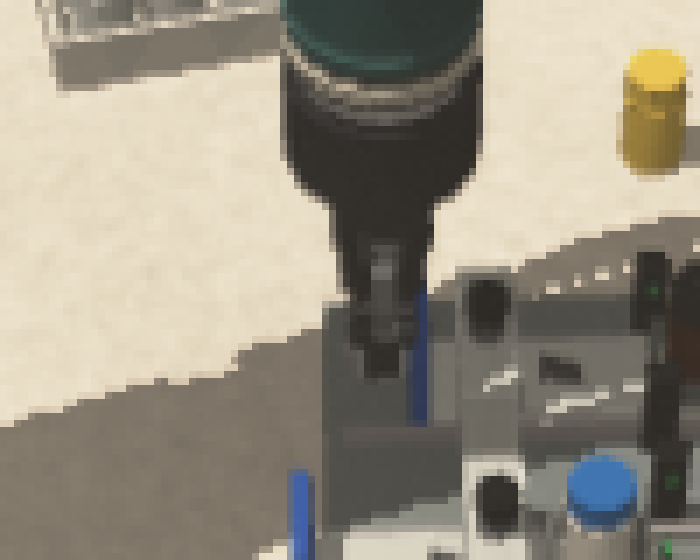

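The TCP stopped at x = -63.3 (expected -63) with 14 N, above the 7 N spring force, so it is at the hard stop. Now I back off.

Emit:
{"name": "drive_tool", "arguments": {
  "motion": [-0.004,0,0,0,0,0,0,-0.009,0,0,0,0,0,0,-0.014,0,0,0,0,0,0,-0.019,0,0,0,0,0,0,-0.024,0,0,0,0,0,0,-0.03,0,0,0,0,0,0,-0.04,0,0,0,0,0,0,-0.055,0,0,0,0,0,0,-0.07,0,0,0,0,0,0,-0.08,0,0,0,0,0,0]
}}

```text
time: 10.6
ee_pos: [434.3, 126.5, 6.2]
tool_rot: [[0.969, -0.0, 0.247], [-0.247, 0.0, 0.969], [-0.0, -1.0, 0.0]]
force: [-0.7, 0.6, -0.4]
grip_width: -0.0
```

```bash
python3 - <<'E'
from h import *
s=ctrl.observe(); e=s["ee_pos"]; print(s["time"],toR(e).round(1),(toR(s["force"])-toR([0,0,0])).round(2))
im,d=ctrl.read_camera("side")
m=cv2.inRange(cv2.cvtColor(im,cv2.COLOR_BGR2HSV),(100,110,40),(130,255,255)); print(np.argwhere(m[165:185,235:275]).mean(0)+[165,235],np.argwhere(m[198:215,235:275]).mean(0)+[198,235])
for u in(0,30,48): print(u,proj("side",[RW((-98+u,50,62))]))
cv2.imwrite("pics/side8.png",cv2.resize(im[130:210,200:300],None,fx=7,fy=7,interpolation=cv2.INTER_NEAREST))
E
```

```text
10.6 [-139.1   50.     6.2] [-0.85  0.4  -0.4 ]
[177.66666667 252.66666667] [204.33333333 242.55555556]
0 [[241.68524283 175.48428129]]
30 [[252.28064518 175.26001367]]
48 [[258.63561961 175.12578304]]
```

View pics/side8.png

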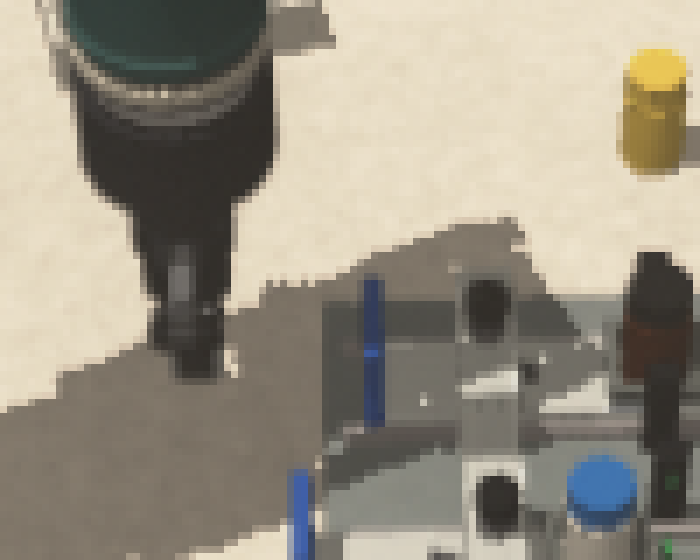

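The carrier is latched. The left paddle is at column 252.7 (252.3 predicted for 30 mm), the right one is still at 242.6 (rest), and both vials are upright. Next is the move above the button.

```bash
python3 - <<'E'
from h import *
a=np.radians(-15.97); X=np.array([np.cos(a),np.sin(a),0]);Y=np.array([0,0,-1.]);Z=np.cross(X,Y)
p=np.array([151.371,528.779,204.241])+377*X+4*Y-309*Z
a=np.radians(-14.30); X=np.array([np.cos(a),np.sin(a),0]);Z=np.cross(X,Y)
p=p+7*X+194*Y; print(p,toR(p)); np.save("cmd.npy",p)
print(shift((119.9,0.3,150),p,-14.30), RW((119.9,.3,0)))
E
```

```text
[435.58772292 126.25006868   6.241     ] [-137.81087475   50.07357668    6.241     ]
[ 257.7 -143.8  -49.8] [673.00657905  14.33675111   0.        ]
```

Emit:
{"name": "drive_tool", "arguments": {
  "motion": [0,-0.03,0,0,0,0,0,0,-0.07,0,0,0,0,0,0,-0.11,0,0,0,0,0,0.01,-0.14,-0.002,0,0,0,0,0.05,-0.144,-0.01,0,0,0,0,0.1,-0.144,-0.02,0,0,0,0,0.15,-0.144,-0.029,0,0,0,0,0.2,-0.144,-0.039,0,0,0,0,0.24,-0.144,-0.047,0,0,0,0,0.258,-0.144,-0.05,0,0,0,0]
}}

```text
time: 11.9
ee_pos: [674.8, 12.6, 149.1]
tool_rot: [[0.969, -0.0, 0.249], [-0.249, -0.0, 0.969], [-0.0, -1.0, -0.0]]
force: [-0.5, 0.6, 0.3]
grip_width: -0.4
```

Emit:
{"name": "drive_tool", "arguments": {
  "motion": [0,0.01,0,0,0,0,0,0,0.03,0,0,0,0,0,0,0.05,0,0,0,0,0,0,0.06,0,0,0,0,0,0,0.07,0,0,0,0,0,0,0.075,0,0,0,0,0,0,0.075,0,0,0,0,0,0,0.075,0,0,0,0,0,0,0.075,0,0,0,0,0,0,0.075,0,0,0,0,0]
}}

```text
time: 13.15
ee_pos: [673.5, 14.0, 75.7]
tool_rot: [[0.969, 0.001, 0.247], [-0.247, 0.0, 0.969], [0.001, -1.0, 0.0]]
force: [0.2, -0.1, 0.3]
grip_width: -0.1
```

```bash
python3 - <<'E'
from h import *
s=ctrl.observe(); e=s["ee_pos"]; x,y,z=toR(e); print(s["time"],toR(e).round(1),s["force"].round(2))
im,d=ctrl.read_camera("side")
print("pred tip z+34",proj("side",[RW((x,y,z+34))]).round(1),"near face",proj("side",[RW((x,y-14,z+34))]).round(1),"button",proj("side",[RW((119.9,.3,81))]).round(1))
cv2.imwrite("pics/side9.png",cv2.resize(im[120:220,240:350],None,fx=6,fy=6,interpolation=cv2.INTER_NEAREST))
c=int(proj("side",[e])[0,0])
for v in range(160,192,2): print((c,v),im[v,c],dpt("side",(c,v),d).round(0))
im,d=ctrl.read_camera("top")
cv2.imwrite("pics/top9.png",cv2.resize(im[100:220,180:300],None,fx=5,fy=5,interpolation=cv2.INTER_NEAREST))
E
```

```text
13.15 [1.204e+02 1.000e-01 7.570e+01] [ 0.18 -0.12  0.34]
pred tip z+34 [[322.3 176.3]] near face [[322.9 180.2]] button [[321.1 183. ]]
(321, 160) [42 46 49] [106. -21. 197.]
(321, 162) [40 44 48] [108. -15. 183.]
(321, 164) [42 46 49] [109. -13. 173.]
(321, 166) [43 46 50] [109. -15. 168.]
(321, 168) [43 46 49] [110. -14. 159.]
(321, 170) [41 44 48] [112. -12. 149.]
(321, 172) [41 45 48] [108. -31. 163.]
(321, 174) [41 46 49] [108. -34. 159.]
(321, 176) [45 49 52] [114. -14. 127.]
(321, 178) [43 47 50] [114. -14. 119.]
(321, 180) [57 80 59] [121.  10.  82.]
(321, 182) [55 88 55] [120.   5.  80.]
(321, 184) [ 66 116  62] [119.  -3.  81.]
(321, 186) [ 78 138  71] [120.  -5.  74.]
(321, 188) [55 85 56] [119. -11.  74.]
(321, 190) [44 48 51] [119. -15.  70.]
```

View pics/side9.png

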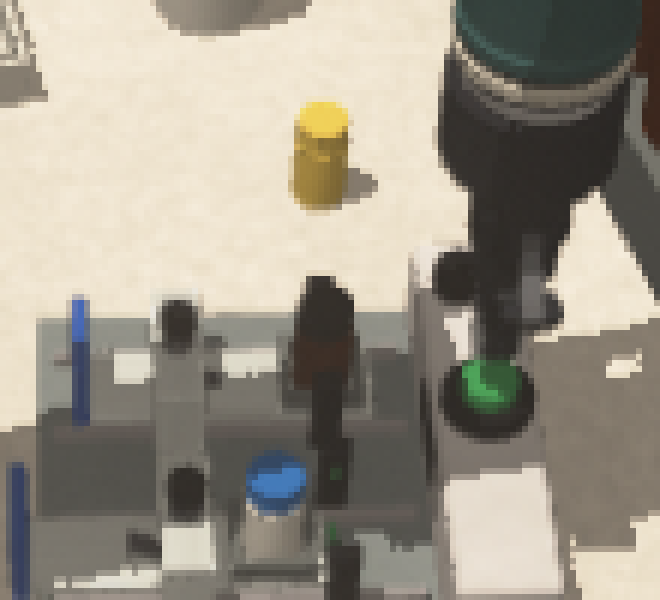

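View pics/top9.png

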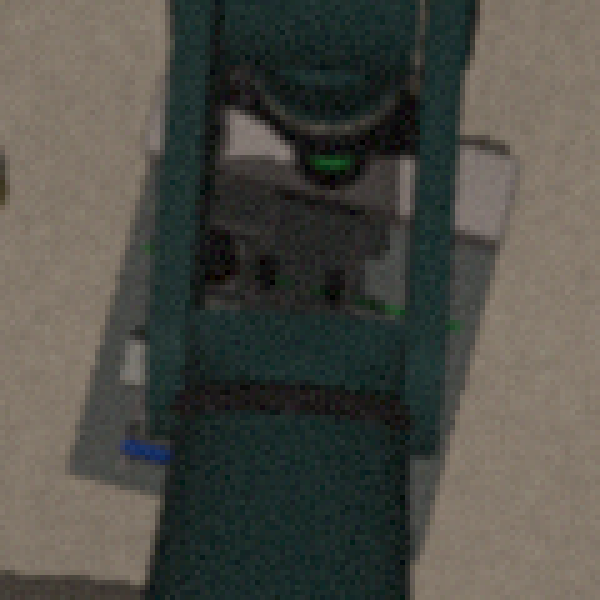

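The fingertip is at (323,179), z about 110 mm, straight above the button (321,183). The left carrier is still latched and the arm touches nothing. I press it down.

Emit:
{"name": "drive_tool", "arguments": {
  "motion": [0,0.01,0,0,0,0,0,0,0.02,0,0,0,0,0,0,0.025,0,0,0,0,0,0,0.028,0,0,0,0,0,0,0.03,0,0,0,0,0,0,0.032,0,0,0,0,0,0,0.034,0,0,0,0,0,0,0.036,0,0,0,0,0,0,0.036,0,0,0,0,0,0,0.036,0,0,0,0,0]
}}

```text
time: 14.5
ee_pos: [673.3, 14.0, 48.6]
tool_rot: [[0.969, 0.003, 0.247], [-0.247, -0.001, 0.969], [0.003, -1.0, 0.0]]
force: [-14.5, -0.1, 28.0]
grip_width: 0.1
```

```bash
python3 - <<'E'
from h import *
s=ctrl.observe(); e=s["ee_pos"]; print(s["time"],toR(e).round(1),s["force"].round(2))
im,d=ctrl.read_camera("side")
cv2.imwrite("pics/side10.png",cv2.resize(im[140:220,240:350],None,fx=7,fy=7,interpolation=cv2.INTER_NEAREST))
E
```

```text
14.5 [1.202e+02 1.000e-01 4.860e+01] [-14.53  -0.12  27.98]
```

View pics/side10.png

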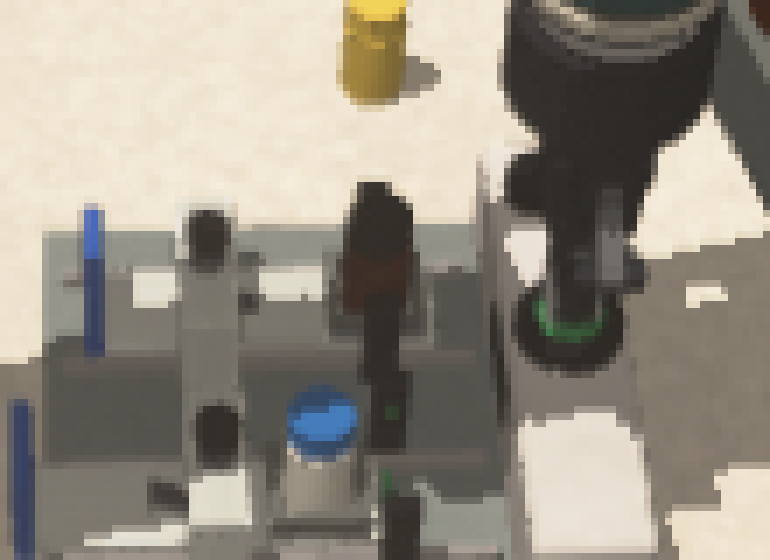

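```bash
python3 - <<'E'
from h import *
im,d=ctrl.read_camera("side")
for c in(316,318,320,322,324,326): 
    for v in (180,182,184,185,186,187,188,189,190): print((c,v),im[v,c],dpt("side",(c,v),d).round(0))
cv2.imwrite("pics/side11.png",cv2.resize(im[150:200,295:345],None,fx=12,fy=12,interpolation=cv2.INTER_NEAREST))
s=ctrl.observe(); print(s["time"],toR(s["ee_pos"]).round(1),s["force"].round(1),s["moment"].round(2))
E
```

```text
(316, 180) [119 128 138] [109.  18.  73.]
(316, 182) [47 54 53] [108.  11.  73.]
(316, 184) [57 82 58] [107.   5.  71.]
(316, 185) [48 64 52] [107.   2.  71.]
(316, 186) [37 41 45] [106.  -3.  73.]
(316, 187) [37 41 46] [106.  -9.  75.]
(316, 188) [38 42 46] [107.  -6.  67.]
(316, 189) [38 42 47] [105. -14.  73.]
(316, 190) [39 43 47] [105. -15.  70.]
(318, 180) [ 94 100 104] [109.  -6. 101.]
(318, 182) [ 94 101 105] [110.  -7.  94.]
(318, 184) [ 96 104 105] [111.  -3.  82.]
(318, 185) [ 95 108 104] [110.  -8.  83.]
(318, 186) [ 89 121  91] [111.  -7.  77.]
(318, 187) [ 69 118  65] [112.  -6.  72.]
(318, 188) [45 54 53] [112.  -8.  70.]
(318, 189) [46 49 53] [112. -10.  68.]
(318, 190) [44 48 52] [110. -19.  75.]
(320, 180) [40 44 47] [108. -35. 136.]
(320, 182) [45 48 52] [108. -37. 131.]
(320, 184) [44 47 51] [114. -16.  97.]
(320, 185) [45 53 51] [115. -11.  86.]
(320, 186) [52 74 54] [115. -14.  86.]
(320, 187) [54 87 54] [117.  -7.  72.]
(320, 188) [49 69 52] [116. -13.  76.]
(320, 189) [45 49 53] [117. -11.  69.]
(320, 190) [44 48 52] [116. -17.  72.]
(322, 180) [43 47 50] [108
[... 400 characters left out ...]
.]
(324, 184) [42 46 49] [125. -13.  92.]
(324, 185) [49 56 55] [126. -13.  89.]
(324, 186) [48 70 50] [127. -10.  80.]
(324, 187) [52 84 53] [128.  -8.  73.]
(324, 188) [42 56 48] [128.  -9.  71.]
(324, 189) [39 43 46] [127. -14.  73.]
(324, 190) [38 42 46] [127. -16.  70.]
(326, 180) [73 77 81] [118. -59. 164.]
(326, 182) [48 51 55] [135.  10.  73.]
(326, 184) [45 58 50] [135.   5.  70.]
(326, 185) [43 53 49] [134.   0.  72.]
(326, 186) [40 49 46] [134.  -3.  72.]
(326, 187) [38 43 46] [134.  -7.  72.]
(326, 188) [39 43 47] [134.  -9.  70.]
(326, 189) [38 42 46] [134. -11.  68.]
(326, 190) [37 40 45] [133. -14.  68.]
14.6 [1.203e+02 1.000e-01 4.860e+01] [-13.8   0.4  28.8] [0.06 2.52 0.03]
```

View pics/side11.png

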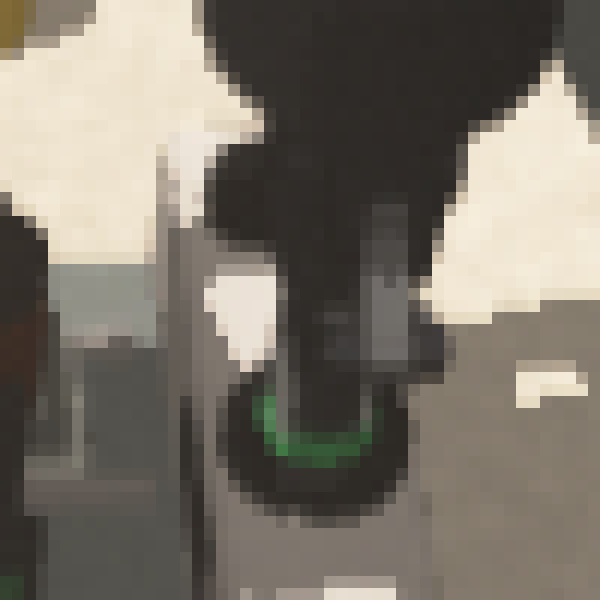

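The visible green rim now reads z of about 72–76 mm (80–82 mm before the press). With 28 N on it, well above 5 N, the button is fully down. Now I lift straight up and move clear.

Emit:
{"name": "drive_tool", "arguments": {
  "motion": [0,-0.005,0,0,0,0,0,0,-0.012,0,0,0,0,0,0,-0.025,0,0,0,0,0,0,-0.045,0,0,0,0,0,0,-0.07,0,0,0,0,0,0,-0.1,0,0,0,0,0,0,-0.13,0,0,0,0,0,0,-0.15,0,0,0,0,0,0,-0.16,0,0,0,0,0,0,-0.16,0,0,0,0,0]
}}

```text
time: 15.85
ee_pos: [673.6, 14.1, 200.1]
tool_rot: [[0.969, 0.002, 0.247], [-0.247, 0.0, 0.969], [0.002, -1.0, 0.0]]
force: [-1.7, -0.6, 0.1]
grip_width: -0.0
```

Emit:
{"name": "drive_tool", "arguments": {
  "motion": [-0.03,0,0,0,0,0,0,-0.07,0,0,0,0,0,0,-0.11,0,0,0,0,0,0,-0.15,0,0,0,0,0,0,-0.19,0,0,0,0,0,0,-0.23,0,0,0,0,0,0,-0.26,0,0,0,0,0,0,-0.28,0,0,0,0,0,0,-0.28,0,0,0,0,0,0,-0.28,0,0,0,0,0,0]
}}

```text
time: 17.1
ee_pos: [402.1, 83.1, 198.6]
tool_rot: [[0.969, -0.001, 0.247], [-0.247, -0.0, 0.969], [-0.001, -1.0, -0.0]]
force: [-0.0, -0.4, 0.1]
grip_width: 0.1
```

```bash
python3 - <<'E'
from h import *
s=ctrl.observe(); e=s["ee_pos"]; print(s["time"],toR(e).round(1),s["force"].round(2))
im,d=ctrl.read_camera("side")
m=cv2.inRange(cv2.cvtColor(im,cv2.COLOR_BGR2HSV),(100,110,40),(130,255,255)); print(np.argwhere(m[165:185,235:275]).mean(0)+[165,235],np.argwhere(m[198:215,235:275]).mean(0)+[198,235])
print("btn",[dpt("side",(321,v),d)[2].round(1) for v in(181,182,183,184)])
cv2.imwrite("pics/side12.png",cv2.resize(im[130:240,190:340],None,fx=5,fy=5,interpolation=cv2.INTER_NEAREST))
im,d=ctrl.read_camera("top"); print("btn top z",[dpt("top",(c,129),d)[2].round(1) for c in(244,246,248)])
cv2.imwrite("pics/top12.png",im)
E
```

```text
17.1 [-159.6   -0.   198.6] [-0.02 -0.44  0.11]
[nan nan] [204.57692308 242.57692308]
btn [np.float64(81.1), np.float64(83.0), np.float64(79.2), np.float64(80.3)]
btn top z [np.float64(79.8), np.float64(79.0), np.float64(79.1)]<stdin>:4: RuntimeWarning: Mean of empty slice.
  ret = um.true_divide(
```

View pics/side12.png

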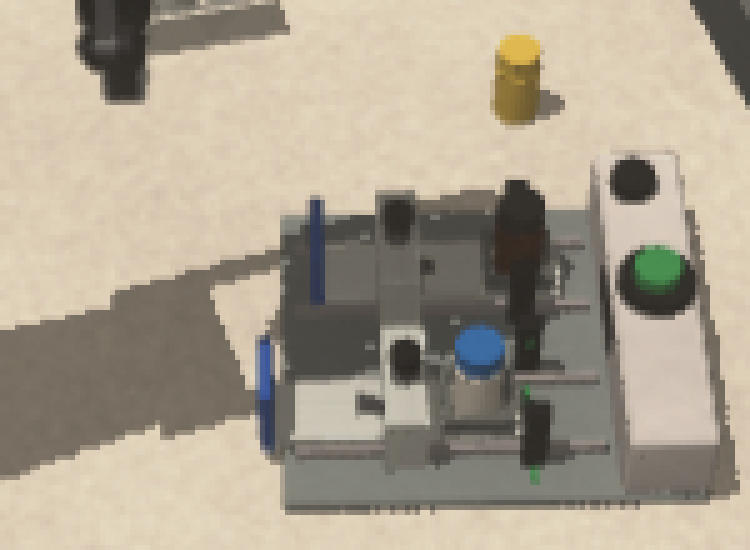

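View pics/top12.png

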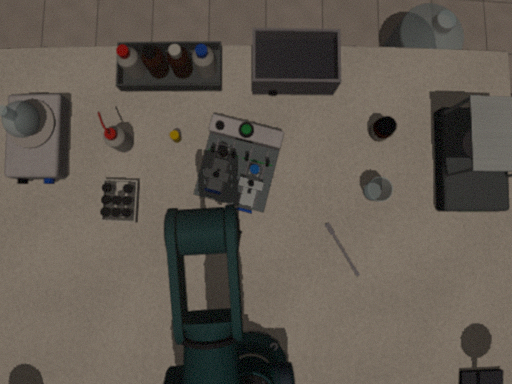

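The left paddle is at column 253, still latched. It is in shadow, so the colour mask missed it. The right paddle is at 242.6 (rest), both vials are upright, the button is back up at z of about 80 mm, and the bystanders have not moved. I hand the job in.

```bash
python3 -c "
from cell import ctrl
print(ctrl.finish_job())"
```

```text
the job is handed in; nothing more can be done
None
```

I pushed the left carrier, which holds the brown vial, to its hard stop and backed off so that it latched. I then pressed the green button fully, moved clear and handed the job in. No verdict was reported.

**Last checks**
- **Push:** 14 N at the stop, with the TCP at reader x = -63 mm as expected.
- **Latch:** the left paddle sat at column 252.7 after I backed off, against 252.3 predicted for 30 mm. At the end I read about 253 from the picture.
- **Button press:** 28 N, and the green rim read about 72–76 mm while held down. Afterwards the button was back up at about 80 mm.
- **The rest:** the right paddle is still at its rest position, both vials are upright, and the other objects look unmoved. Force on the tool is about 0.

**What failed or disagreed**
- **First push missed:** it passed over the paddle without touching. In the pictures the closed fingertips were about 40 mm higher along the tool than the stated TCP-to-tip distance implies. I corrected the height by camera and repeated the push.
- **Contact point:** on the paddle, the wider part just above the fingertips seemed to touch first.
- **Final colour mask:** it missed the left paddle because of shadow, so the last latch check is by eye.

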